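# Nest the empty stock boxes in the flood-supply store

## Robot

A 6-joint arm with a two-finger parallel gripper is mounted at the origin on the work surface. World frame = base frame: x ahead of the robot, y to its left, z up, the work surface at z = 0. Lengths are in mm, angles in degrees, forces in N, time in s.
With the tool pointing down it reaches from about 275 to 750 mm from the base axis. Payload 10.2 kg.
Tool frame: the origin (TCP) lies at the very end of the fingers, on their centre line; the grasp point (between the pads) lies 19 mm behind it; z points along the fingers, y is the line along which they close (so a half turn about z gives the same grasp; the last joint's range is limited). The gripper opens to 88 mm and grips with 3 to 60 N. Pads are 18 mm wide; open, the fingers measure 123 mm over their backs; the gripper's body (75 mm by 187 mm) begins 45 mm behind the grasp point.
Start: joints at [-85.279, 17.928, 85.812, -0, 76.261, -12.8], TCP at [158.042, -500.653, 200.42] pointing down, gripper open.
Joint ranges: [-168.41, 168.41], [-55.51, 124.54], [10.69, 146.95], [-70.63, 250.63], [1, 178], [-165.06, 165.06]. Speed limits (degrees/s): [136.94, 136.94, 172.46, 180, 180, 180].

## Interface

Orientations are given as [roll, pitch, yaw] about the fixed x, y, z axes, in that order (R = Rz(yaw) Ry(pitch) Rx(roll)).
In Python, from station import monitor, imaging, r gives the robot as it stands.
- The arm moves only by the tool carry_out, never from a script. Its argument "targets" is text: rows parted by semicolons, each of 4 numbers parted by spaces: the shift along the tool's x, y, z in cm, then the turn about the tool's z in degrees. A call has 1 to 20 rows; each row shifts and turns the commanded pose from where the row before left it, along the tool's axes as they then stand; what a row does not reach is not made up. A row lasts 1/12 s, in which the tool goes at most 41.7 mm and 7.16 degrees, less where a joint would pass 70% of its speed; a pose out of reach is approached as far as the arm can. A call with a gripper value outside its range is refused whole. "hand" is the opening in per cent of the stroke, from 0 (shut) to 100 (fully open), set as the call begins (left out, the last holds). The fingers move at their own pace and stop on an object; the grip force is fixed at half the most. Time passes only in rows, so rows that do not move let the fingers close. It gives the time, the measured TCP pose, the force, the opening and the grip force at its end, in the units of the state.
- monitor.observe(): the state, without advancing time (a new reading comes with each control period).
- imaging.grab_frame(name): name is "side" or "top"; returns a dict with "pixels" (420x560x3 uint8, red, green, blue), "depth" (420x560 float32, mm along the optical axis (not along the pixel's ray), 0 where there is no reading), "fx", "fy", "cx", "cy" (pixels), "rvec" (rotation vector, rad) and "tvec" (3), from world to camera coordinates, as OpenCV has them. Camera axes: x right, y down, z forward; pixel columns grow to the right and rows downward; lengths in mm; the calibration is good to about 2 mm. A picture is of the moment at which its call begins.
- r.close_job(): hands the job in; it is judged then, once.
The state is a dict: "time_s": time; "q": joint angles; "qvel": joint speeds; "joint_efforts": joint torques, N m; "tcp_pos": TCP position; "ee_rot": TCP orientation; "ft_force": force on the tool from outside, world axes, zero at the start; "moment": the same for the moment, N m; "gripper_width": finger opening in mm; "gripper_force": force on a finger pad.
Only numpy, scipy, OpenCV 4.12 (cv2) and the standard library are available. Lean on these libraries where they do the work, as an engineer would, in place of code of your own. Each camera call takes 0.05 s, during which the arm holds its last target. There are 200 camera calls.

## Task

Put the three empty grey stock boxes away inside one another, biggest first: set the medium box upright in the large one where that stands on the table, then set the small tall one upright in the medium one, each resting flat on the floor of the box around it. Leave the divided box full of batteries where it is.

Things in the scene. Friction and masses are not known exactly. Their poses are not given: they have to be found in the camera images.
- large_center (a point): Large empty open-topped grey plastic box, the low wide one: 130 (its x) by 92 (its y) by 40 mm high, walls and floor 4 mm, so 122 by 84 mm inside; loose, about 0.18 kg, standing on the table. The point is the middle of the box, half-way up (20 mm above its underside, 16 mm above its inner floor); z up. It need not be lifted.
- medium_center (a point): Medium empty open-topped grey plastic box: 94 (its x) by 58 (its y) by 64 mm high, walls and floor 4 mm, so 86 by 50 mm inside; loose, about 0.1 kg, standing on the table. The point is its middle, half-way up (32 mm above its underside, 28 mm above its inner floor); z up. It is gripped across its 58 mm width, near the rim so that the fingers stay above the large box's 40 mm walls. It fits the large box only with long sides parallel, with 13 mm to spare on every side.
- small_center (a point): Small empty open-topped grey plastic box, the tall narrow one: 62 (its x) by 30 (its y) by 86 mm high, walls and floor 4 mm; loose, about 0.06 kg, standing on the table. The point is its middle, half-way up (43 mm above its underside); z up. It is gripped across its 30 mm width, near the rim so that the fingers stay above the medium box's walls. It fits the medium box only with long sides parallel, with 10 to 12 mm to spare on every side.
- batteries_center (a point): Bystander: grey plastic box with dividers, 124 (its x) by 86 (its y) by 45 mm, holding six fat bright steel battery cells that stand up to 63 mm above the table; loose, 0.85 kg. The point is the middle of the box, 22 mm above its underside; z up. It is to stay where it is.
Things that resemble listed ones, but are neither listed nor needed, are in the scene too. Leave any red look-alike of the part that bears medium_center alone.

How it is judged (in metres and radians):
On the way, in this order (a step that is already met when the one before it is completed fails the run):
1. the medium box rests upright on the floor of the large box (horizontal distance between medium_center and large_center below 0.025 m and z of medium_center in the frame of large_center between 0.01 and 0.022 m and angle between medium_center's own z axis and vertical below 0.15 rad), for 0.2 s.
2. then the small box rests upright on the floor of the medium box, which is in the large one (all of step 1 and horizontal distance between small_center and medium_center below 0.025 m and z of small_center in the frame of medium_center between 0.009 and 0.021 m and angle between small_center's own z axis and vertical below 0.15 rad), for 0.2 s.
At the end, for the whole second after the job is handed in: The large box stands on the table; the medium box stands on its inner floor and the small one on the medium's inner floor: each middle within 25 mm horizontally of the one around it and within 6 mm of its resting height, all tilted under 0.15 rad and at rest (all of step 2 and angle between large_center's own z axis and vertical below 0.15 rad and height (world z) of large_center below 0.03 m and linear speed of each of medium, small, large below 0.02 m/s); the robot touches nothing.
It fails at once if the divided battery box is moved by more than 30 mm (distance of batteries_center from where it was at the start of the episode above 0.03 m).
It fails at once if the large box is pushed or carried more than 60 mm from where it stands (distance of large_center from where it was at the start of the episode above 0.06 m).
It also fails if it takes over 69 s, if anything falls off the work surface, if the arm or the gripper's body presses on something with over 40 N, if the wrist force passes 120 N, or if a joint passes its speed limit or range.

## Working session

There is one attempt and no reset: what is moved stays moved. The work goes in short steps, Python scripts to look and compute and a tool call to move; the robot and the scene stay as the last step left them, time stands still between calls to the robot, and variables do not carry over. Pictures are saved under pics/ and viewed, at most 10 in all, crops included, and the job is handed in when it is done.

Besides the shell and the picture viewer there is one more tool, called as name(argument=value, ...), one argument or row to a line, values as JSON. carry_out: Moves the arm, as the interface text tells. Its arguments: {"type":"object","properties":{"targets":{"type":"string"},"hand":{"type":"number"}},"required":["targets"]}

```bash
mkdir -p pics; ls; python3 - <<'E'
from station import monitor, imaging, r
import cv2,numpy as np
for n in("top","side"):
    f=imaging.grab_frame(n); np.savez(f"{n}0.npz",**f)
    cv2.imwrite(f"pics/{n}0.png",f["pixels"][:,:,::-1])
    R=cv2.Rodrigues(np.array(f["rvec"],float))[0]; print(n,f["fx"],f["cx"],f["cy"],(-R.T@np.array(f["tvec"]).ravel()).round(),R.round(2).tolist())
print(monitor.observe())
E
```

```text
pics
top 519.4348129334278 278.00200609883024 216.14030339915277 [ 433.   11. 1194.] [[0.02, -1.0, 0.02], [-1.0, -0.02, -0.04], [0.04, -0.02, -1.0]]
side 493.8257302380316 275.423202799144 211.2752757368272 [ 321. -735.  504.] [[0.97, -0.25, -0.02], [-0.15, -0.51, -0.85], [0.21, 0.82, -0.53]]
{'time_s': 0.1, 'q': array([-8.52796245e+01,  1.79540224e+01,  8.58468677e+01,  2.21542169e-05,
        7.62609179e+01, -1.28004106e+01]), 'qvel': array([ 0.04392538, -0.11580457, -0.0508496 ,  0.10849227,  0.08430525,
        0.00778593]), 'joint_efforts': array([ 1.88857768e-03, -4.02812862e+01, -2.52646923e+01,  6.94915792e-02,
        3.41959926e-02, -6.68148050e-05]), 'tcp_pos': array([ 158.01532901, -500.39856787,  199.95643414]), 'ee_rot': array([-1.79939733e+02, -1.37148765e-02,  1.75207736e+01]), 'ft_force': array([-0.53473731,  0.55314715, -0.88244618]), 'moment': array([ 0.0083785 , -0.03957177,  0.04145062]), 'gripper_force': 0.0, 'gripper_width': 88.11858317463586}
```

View pics/top0.png

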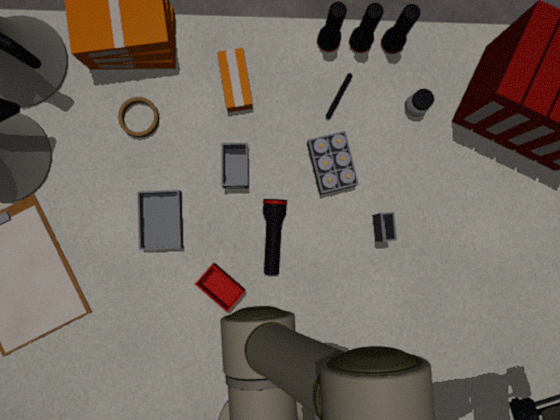

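View pics/side0.png

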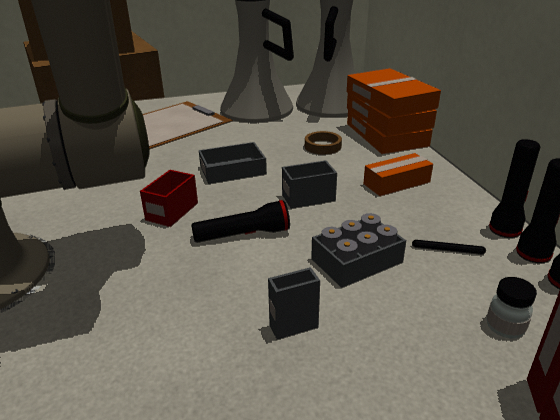

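The top view shows the large box at about (161,221), the medium at (235,166), the small at (385,228) and the batteries at (332,162). The red look-alike is at (220,287) and a torch lies at (273,237).

```bash
cat > h.py <<'E'
import cv2,numpy as np
def world(f):
    R=cv2.Rodrigues(np.array(f["rvec"],float))[0]; t=np.array(f["tvec"],float).ravel()
    d=f["depth"]; v,u=np.indices(d.shape)
    c=np.stack([(u-f["cx"])/f["fx"]*d,(v-f["cy"])/f["fy"]*d,d],-1)
    W=(c-t)@R; W[d==0]=np.nan
    return W
def rim(W,roi,h,tol=7):
    u0,u1,v0,v1=roi; P=W[v0:v1,u0:u1].reshape(-1,3)
    P=P[np.isfinite(P[:,0])]; P=P[abs(P[:,2]-h)<tol]
    if len(P)<8: return None
    (c,s,a)=cv2.minAreaRect(P[:,:2].astype(np.float32))
    if s[0]<s[1]: s=s[::-1]; a+=90
    a=(a+90)%180-90
    return np.round(c,1),np.round(s,1),round(a,1),len(P),P[:,2].mean().round(1)
E
python3 - <<'E'
from h import *
f=np.load("top0.npz"); W=world(f)
for n,roi,h in(("large",(130,192,182,260),40),("med",(212,258,138,194),64),("small",(366,404,205,250),86),("bat",(300,362,126,200),45),("torch",(255,295,192,280),30),("red",(190,250,258,315),64)):
    print(n,rim(W,roi,h,7 if n!="torch" else 20))
    u0,u1,v0,v1=roi; print(np.nanpercentile(W[v0:v1,u0:u1,2],[1,50,99]).round(1))
f=np.load("side0.npz"); W=world(f)
for n,roi,h in(("large",(190,275,135,190),40),("med",(275,342,150,212),64),("small",(260,325,260,345),86)):
    print("side",n,rim(W,roi,h,5))
E
```

```text
large (array([470.6, 246.9]), array([130.6,  93.4]), 3.4, 440, np.float64(39.6))
[-4.5  2.7 42.6]
med (array([595.2,  80.6]), array([93.4, 56.8]), 1.6, 264, np.float64(63.6))
[-4.9  2.4 66.4]
small (array([ 464.4, -253. ]), array([61.9, 31. ]), 5.4, 188, np.float64(85.6))
[-4.7  2.2 88.9]
bat (array([ 607.8, -137.8]), array([124.5,  87.1]), 15.0, 635, np.float64(43.8))
[-4.4  4.7 64.4]
torch (array([437. ,  -8.1]), array([169. ,  53.9]), -0.8, 1138, np.float64(37.9))
[-4.9  2.3 55.9]
red (array([324.8, 107.3]), array([93.8, 58.5]), 49.9, 289, np.float64(63.7))
[ -4.7   2.  226.3]
side large (array([459.5, 201.1]), array([216.8, 147.1]), 77.4, 358, np.float64(37.8))
side med (array([593.9,  82.3]), array([96.4, 65.8]), 3.5, 293, np.float64(61.5))
side small (array([ 464.2, -252.1]), array([62.5, 33.3]), 7.4, 450, np.float64(83.8))
```

carry_out(
  targets="0 0 0 5.3;0 0 0 5.3;0 0 0 5.3;2.26 -2.845 0 0;2.26 -2.845 0 0;2.26 -2.845 0 0;2.26 -2.845 0 0;2.26 -2.845 0 0;2.26 -2.845 0 0;2.26 -2.845 0 0;2.26 -2.845 0 0;2.26 -2.845 0 0;2.26 -2.845 0 0;2.26 -2.845 0 0;2.26 -2.845 0 0;2.26 -2.845 0 0;2.26 -2.845 0 0;2.26 -2.845 0 0;2.26 -2.845 0 0",
  hand=100,
)

```text
time_s: 1.68
tcp_pos: [507.3, -33.6, 200.2]
ee_rot: [-180.0, 0.0, 1.6]
ft_force: [0.5, -1.0, -0.9]
gripper_width: 88.3
gripper_force: 0.0
```

carry_out(
  targets="2.26 -2.845 0 0;2.26 -2.845 0 0;2.26 -2.845 0 0;2.26 -2.845 0 0;0 0 0 0;0 0 0 0;0 0 0 0",
)

```text
time_s: 2.27
tcp_pos: [593.3, 80.5, 200.0]
ee_rot: [180.0, 0.1, 1.6]
ft_force: [-0.3, -0.5, 0.4]
gripper_width: 88.1
gripper_force: 0.0
```

carry_out(
  targets="0.15 0 2.5 0;0 0 2.5 0;0 0 2.5 0;0 0 2.5 0;0 0 2 0;0 0 1.5 0;0 0 1.2 0;0 0 1 0;0 0 0 0;0 0 0 0",
)

```text
time_s: 3.1
tcp_pos: [595.3, 80.5, 43.8]
ee_rot: [180.0, -0.0, 1.6]
ft_force: [1.0, 0.6, 0.6]
gripper_width: 88.4
gripper_force: 0.0
```

carry_out(
  targets="0 0 0 0;0 0 0 0;0 0 0 0;0 0 0 0;0 0 0 0;0 0 0 0;0 0 0 0;0 0 0 0;0 0 0 0;0 0 0 0",
  hand=40,
)

```text
time_s: 3.93
tcp_pos: [595.3, 80.9, 43.4]
ee_rot: [180.0, 0.0, 1.6]
ft_force: [-0.0, 0.0, -0.2]
gripper_width: 35.4
gripper_force: 0.0
```

The gripper closed to 35 mm with no force, so it isn't holding the box. I'll take a look.

```bash
python3 - <<'E'
from h import *
from station import imaging,monitor
f=imaging.grab_frame("side"); g=imaging.grab_frame("top")
np.savez("side1.npz",**f)
a=cv2.resize(f["pixels"][110:260,200:400],(800,600))[:,:,::-1]
cv2.imwrite("pics/side1.png",a)
print(rim(world(g),(212,258,138,194),64), monitor.observe()["gripper_width"])
E
```

```text
None 35.484704966215745
```

View pics/side1.png

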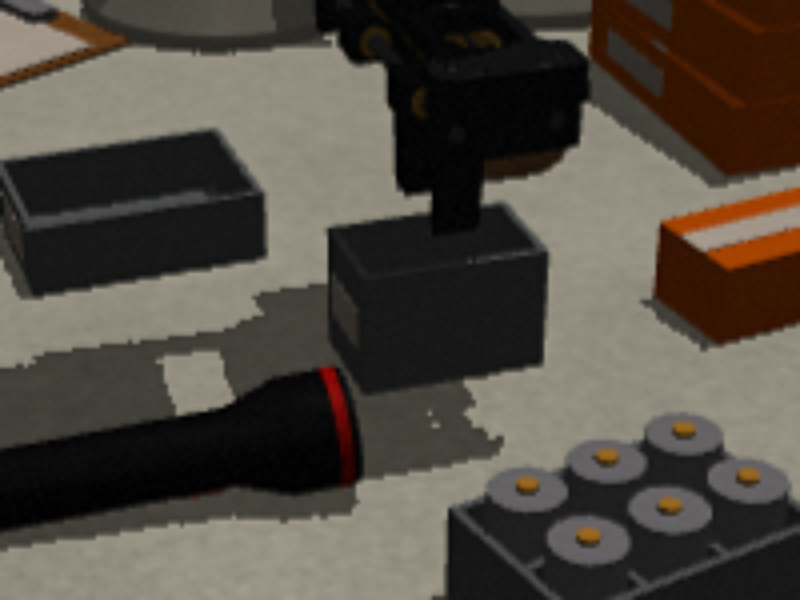

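The near finger at about crop (455,235) looks to be inside or above the box. I'll check its 3D position against the reported TCP.

```bash
python3 - <<'E'
from h import *
from station import imaging,monitor
f=dict(np.load("side1.npz")); W=world(f)
p=cv2.projectPoints(np.array([[595.3,80.9,43.4],[595.3,80.9,64],[595.3,63,43.4],[595.3,63,64]]),f["rvec"],f["tvec"],np.array([[f["fx"],0,f["cx"]],[0,f["fy"],f["cy"]],[0,0,1]],float),None)[0].reshape(-1,2)
print(p.round(1), ((p-[200,110])*4).round())
for cx,cy in((455,165),(455,185),(455,200),(455,215),(455,228),(455,240),(455,255),(420,215),(500,215),(430,320),(480,80)):
    print(cx,cy,W[110+cy//4,200+cx//4].round(1))
g=imaging.grab_frame("top"); V=world(g)
P=V[100:230,200:300].reshape(-1,3)
print(monitor.observe()["tcp_pos"],monitor.observe()["q"].round(1))
for lo,hi in((105,115),(125,150)):
    Q=P[(P[:,2]>lo)&(P[:,2]<hi)]
    print(lo,len(Q), Q.min(0).round() if len(Q) else'', Q.max(0).round() if len(Q) else'')
E
```

```text
[[309.4 178.5]
 [309.5 169.2]
 [312.2 182.7]
 [312.5 173.3]] [[437. 274.]
 [438. 237.]
 [449. 291.]
 [450. 253.]]
455 165 [590.8  49.7 117.3]
455 185 [590.4  47.9 108. ]
455 200 [589.9  45.9 100.9]
455 215 [590.6  47.6  93.8]
455 228 [592.4  52.2  83.1]
455 240 [611.9 108.2  46.3]
455 255 [612.3 108.9  39.1]
420 215 [596.2 112.7  62.1]
500 215 [636.4 106.6  59.2]
430 320 [581.   51.2  35.9]
480 80 [580.7 -12.6 184.5]
[595.28189573  80.93804896  43.4117837 ] [-3.4 36.3 82.5 -0.  61.2 85. ]
105 0  
125 1 [562.  -2. 150.] [562.  -2. 150.]
```

```bash
python3 - <<'E'
from h import *
f=dict(np.load("side1.npz")); W=world(f)
for u in (310,313,316,319):
    print(u,[(v,*W[v,u].round().astype(int)) for v in range(146,173,2)])
for u in (303,306,325,335,342):
    print(u,[(v,*W[v,u].round().astype(int)) for v in range(128,162,3)])
E
```

```text
310 [(146, np.int64(566), np.int64(-7), np.int64(155)), (148, np.int64(566), np.int64(-6), np.int64(151)), (150, np.int64(566), np.int64(-6), np.int64(148)), (152, np.int64(583), np.int64(45), np.int64(119)), (154, np.int64(585), np.int64(48), np.int64(113)), (156, np.int64(584), np.int64(45), np.int64(110)), (158, np.int64(585), np.int64(49), np.int64(104)), (160, np.int64(585), np.int64(48), np.int64(101)), (162, np.int64(585), np.int64(49), np.int64(96)), (164, np.int64(585), np.int64(48), np.int64(92)), (166, np.int64(586), np.int64(50), np.int64(87)), (168, np.int64(586), np.int64(51), np.int64(83)), (170, np.int64(605), np.int64(106), np.int64(48)), (172, np.int64(606), np.int64(108), np.int64(43))]
313 [(146, np.int64(572), np.int64(-4), np.int64(153)), (148, np.int64(572), np.int64(-5), np.int64(150)), (150, np.int64(572), np.int64(-4), np.int64(146)), (152, np.int64(590), np.int64(46), np.int64(117)), (154, np.int64(590), np.int64(46), np.int64(113)), (156, np.int64(590), np.int64(48), np.int64(108)), (158, np.int64(590), np.int64(46), np.int64(105)), (160, np.int64(590), np
[... 4251 characters left out ...]
232), np.int64(-5))]
342 [(128, np.int64(620), np.int64(-12), np.int64(183)), (131, np.int64(619), np.int64(-13), np.int64(178)), (134, np.int64(621), np.int64(-11), np.int64(172)), (137, np.int64(624), np.int64(-5), np.int64(163)), (140, np.int64(624), np.int64(-5), np.int64(158)), (143, np.int64(625), np.int64(-4), np.int64(152)), (146, np.int64(625), np.int64(-4), np.int64(146)), (149, np.int64(744), np.int64(281), np.int64(-2)), (152, np.int64(737), np.int64(264), np.int64(-1)), (155, np.int64(732), np.int64(249), np.int64(-1)), (158, np.int64(727), np.int64(237), np.int64(-3)), (161, np.int64(721), np.int64(220), np.int64(-2))]<stdin>:4: RuntimeWarning: invalid value encountered in cast
```

The whole gripper sits about 37 mm above the reported TCP: the tips are at z≈80 and the body underside at ≈144. I'll trust the camera, open, go down in part and check again.

carry_out(
  targets="0 0 0 0;0 0 0 0;0 0 0 0;0 0 0 0;0 0 0 0;0 0 0 0;0 0 0 0;0 0 0 0;0 0 0 0;0 0 0.7 0;0 0 0.7 0;0 0 0.7 0;0 0 0.7 0;0 0 0.7 0;0 0 0 0;0 0 0 0",
  hand=100,
)

```text
time_s: 5.42
tcp_pos: [595.0, 81.0, 7.9]
ee_rot: [-180.0, 0.1, 1.6]
ft_force: [-0.7, -0.1, 0.4]
gripper_width: 87.9
gripper_force: 0.0
```

```bash
python3 - <<'E'
from h import *
from station import imaging,monitor
f=imaging.grab_frame("side"); np.savez("side2.npz",**f); W=world(f)
cv2.imwrite("pics/side2.png",cv2.resize(f["pixels"][110:260,200:400],(800,600))[:,:,::-1])
s=monitor.observe(); print(s["tcp_pos"].round(1),s["ft_force"].round(1),s["gripper_width"])
for u in (313,335): print(u,[(v,*W[v,u].round()) for v in range(150,196,3)])
E
```

```text
[595.3  80.9   8.4] [-1.1  0.8  1. ] 88.08787793086783
313 [(150, np.float64(569.0), np.float64(-12.0), np.float64(150.0)), (153, np.float64(569.0), np.float64(-14.0), np.float64(145.0)), (156, np.float64(570.0), np.float64(-11.0), np.float64(138.0)), (159, np.float64(572.0), np.float64(-6.0), np.float64(130.0)), (162, np.float64(572.0), np.float64(-6.0), np.float64(124.0)), (165, np.float64(574.0), np.float64(-2.0), np.float64(116.0)), (168, np.float64(573.0), np.float64(-3.0), np.float64(110.0)), (171, np.float64(584.0), np.float64(27.0), np.float64(88.0)), (174, np.float64(584.0), np.float64(27.0), np.float64(82.0)), (177, np.float64(584.0), np.float64(28.0), np.float64(75.0)), (180, np.float64(584.0), np.float64(26.0), np.float64(70.0)), (183, np.float64(585.0), np.float64(28.0), np.float64(63.0)), (186, np.float64(584.0), np.float64(25.0), np.float64(58.0)), (189, np.float64(584.0), np.float64(26.0), np.float64(51.0)), (192, np.float64(595.0), np.float64(56.0), np.float64(27.0)), (195, np.float64(594.0), np.float64(54.0), np.float64(21.0))]
335 [(150, np.float64(609.0), np.float
[... 267 characters left out ...]
float64(119.0)), (165, np.float64(613.0), np.float64(-6.0), np.float64(112.0)), (168, np.float64(694.0), np.float64(194.0), np.float64(-3.0)), (171, np.float64(642.0), np.float64(64.0), np.float64(61.0)), (174, np.float64(638.0), np.float64(54.0), np.float64(60.0)), (177, np.float64(640.0), np.float64(57.0), np.float64(52.0)), (180, np.float64(639.0), np.float64(55.0), np.float64(47.0)), (183, np.float64(639.0), np.float64(54.0), np.float64(40.0)), (186, np.float64(640.0), np.float64(55.0), np.float64(33.0)), (189, np.float64(641.0), np.float64(57.0), np.float64(25.0)), (192, np.float64(641.0), np.float64(56.0), np.float64(19.0)), (195, np.float64(641.0), np.float64(57.0), np.float64(12.0))]
```

View pics/side2.png

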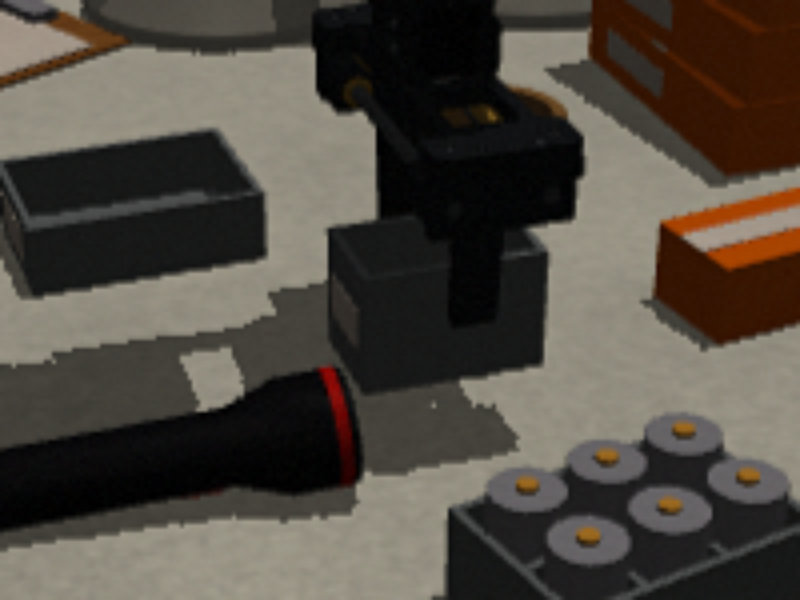

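The open fingers now straddle the long walls, with the tip at crop (475,322), z≈46. I'll go 2 mm lower and close.

carry_out(
  targets="0 0 0.2 0;0 0 0 0;0 0 0 0;0 0 0 0;0 0 0 0;0 0 0 0;0 0 0 0;0 0 0 0;0 0 0 0;0 0 0 0",
  hand=30,
)

```text
time_s: 6.3
tcp_pos: [595.4, 81.0, 6.6]
ee_rot: [-180.0, -0.0, 1.6]
ft_force: [0.6, 1.2, 2.4]
gripper_width: 57.9
gripper_force: 30.0
```

carry_out(
  targets="0 0 -1 0;0 0 -2 0;0 0 -2 0;0 0 -2 0;0 0 -2 0;-1.5 -2.12 0 0;-1.5 -2.12 0 0;-1.5 -2.12 0 0;-1.5 -2.12 0 0;-1.5 -2.12 0 0;-1.5 -2.12 0 0;-1.5 -2.12 0 0;-1.5 -2.12 0 0;0 0 0 -1.8;0 0 0 0;0 0 0 0",
)

```text
time_s: 7.63
tcp_pos: [470.7, 247.0, 96.8]
ee_rot: [180.0, -0.0, 3.4]
ft_force: [0.2, -0.0, -0.3]
gripper_width: 58.2
gripper_force: 30.0
```

```bash
python3 - <<'E'
from h import *
from station import imaging,monitor
f=imaging.grab_frame("side"); W=world(f)
cv2.imwrite("pics/side3.png",cv2.resize(f["pixels"][60:240,120:360],(800,600))[:,:,::-1])
s=monitor.observe(); print(s["tcp_pos"].round(1),s["ee_rot"].round(1),s["gripper_width"])
g=imaging.grab_frame("top"); V=world(g); np.savez("top3.npz",**g); np.savez("side3.npz",**f)
for n,w,roi in(("top",V,(110,220,150,280)),("side",W,(150,300,60,200))):
    P=w[roi[2]:roi[3],roi[0]:roi[1]].reshape(-1,3)
    for h in(40,90,110,130,150): 
        Q=P[abs(P[:,2]-h)<6]; print(n,h,len(Q),Q.min(0).round() if len(Q) else '',Q.max(0).round() if len(Q) else '')
E
```

```text
[470.9 246.7  96.7] [180.   -0.    3.3] 57.81260998652733
top 40 122 [355. 112.  35.] [538. 253.  46.]
top 90 8 [427. 213.  89.] [518. 219.  96.]
top 110 9 [427. 213. 105.] [518. 218. 116.]
top 130 12 [427. 213. 125.] [519. 219. 136.]
top 150 43 [424. 213. 144.] [518. 272. 156.]
side 40 828 [295.  73.  34.] [697. 597.  46.]
side 90 288 [421. 213.  84.] [673. 608.  96.]
side 110 376 [421. 212. 104.] [661. 591. 116.]
side 130 407 [421. 205. 124.] [658. 593. 136.]
side 150 543 [421. 201. 144.] [643. 602. 156.]
```

View pics/side3.png

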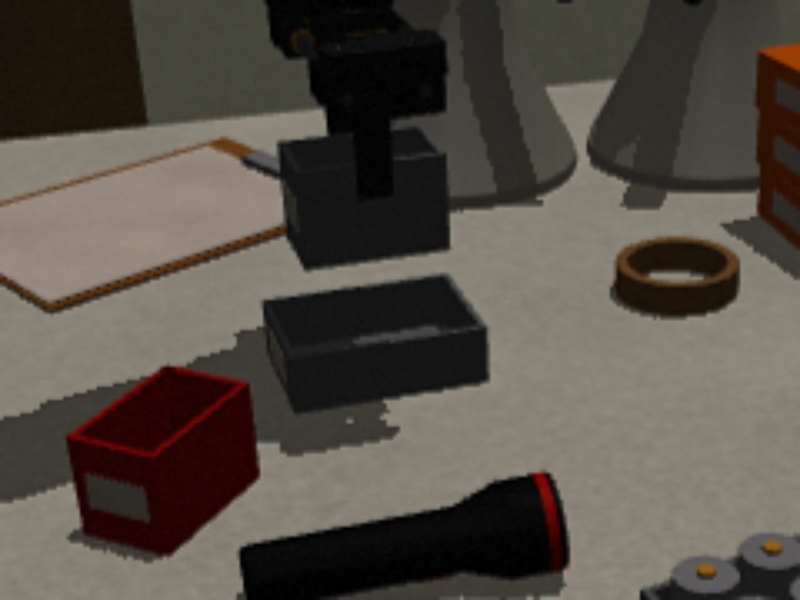

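The medium box is held upright above the large one: its near wall is at y≈216, so its centre is at y≈245, against 246.9 for the large box. The bottom is about 90 mm up, so I'll lower 85 mm and release.

carry_out(
  targets="0 -0.1 1.5 0;0 0 1.5 0;0 0 1.5 0;0 0 1 0;0 0 1 0;0 0 0.7 0;0 0 0.5 0;0 0 0.4 0;0 0 0.4 0;0 0 0 0;0 0 0 0",
)

```text
time_s: 8.65
tcp_pos: [470.6, 248.1, 11.6]
ee_rot: [-180.0, -0.0, 3.4]
ft_force: [-0.7, 0.5, 0.0]
gripper_width: 57.9
gripper_force: 30.0
```

carry_out(
  targets="0 0 0.1 0;0 0 0 0;0 0 0 0;0 0 0 0;0 0 0 0;0 0 0 0;0 0 0 0;0 0 0 0;0 0 -0.5 0;0 0 -1 0;0 0 -2 0;0 0 -3 0;0 0 -3 0;0 0 -3 0;0 0 -3 0;0 0 -3 0;0 0 0 0",
  hand=95,
)

```text
time_s: 10.07
tcp_pos: [472.5, 248.7, 202.2]
ee_rot: [-179.9, -0.6, 3.4]
ft_force: [-0.0, -0.1, 0.3]
gripper_width: 83.6
gripper_force: 0.0
```

```bash
python3 - <<'E'
from h import *
from station import imaging,monitor
f=imaging.grab_frame("side"); W=world(f)
g=imaging.grab_frame("top"); V=world(g)
s=monitor.observe(); print(s["tcp_pos"].round(1),s["ee_rot"].round(1),s["gripper_width"])
cv2.imwrite("pics/side4.png",cv2.resize(f["pixels"][60:240,120:360],(800,600))[:,:,::-1])
def Wc(W,lo,hi):
    W=W.copy(); m=(W[...,0]>380)&(W[...,0]<560)&(W[...,1]>180)&(W[...,1]<310); W[~m]=np.nan; return W
for w in (V,W):
    for h in(40,68): print(rim(Wc(w,0,0),(0,560,0,420),h,5))
for n,roi,h in(("small",(366,404,205,250),86),("bat",(300,362,126,200),45)): print(n,rim(V,roi,h))
E
```

```text
[470.6 248.2 196.7] [-1.8e+02 -1.0e-01  3.4e+00] 83.57807113197588
(array([471.2, 238.5]), array([131.1,  77.9]), 4.1, 189, np.float64(39.6))
(array([426.9, 235.5]), array([46.1, 14.9]), -69.1, 52, np.float64(68.4))
(array([469.6, 248. ]), array([130.3,  97.2]), 3.6, 443, np.float64(39.0))
(array([469.6, 246.8]), array([94.6, 65.3]), 3.3, 239, np.float64(65.6))
small (array([ 464.4, -253.4]), array([61.7, 31.8]), 5.4, 187, np.float64(85.7))
bat (array([ 607.9, -137.6]), array([124.6,  87. ]), 14.9, 638, np.float64(43.6))
```

View pics/side4.png

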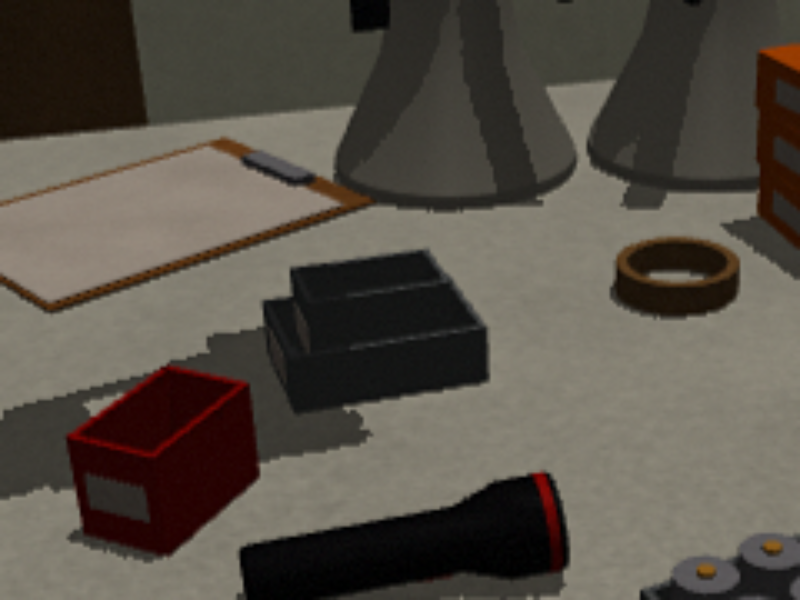

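Image 4 shows the medium box seated in the large one, its rim at crop (290–485, 250–345) and z≈67, centred at about (470,247). Next is the small box.

carry_out(
  targets="0 0 0 -2;-0.38 3.56 0 0;-0.38 3.56 0 0;-0.38 3.56 0 0;-0.38 3.56 0 0;-0.38 3.56 0 0;-0.38 3.56 0 0;-0.38 3.56 0 0;-0.38 3.56 0 0;-0.38 3.56 0 0;-0.38 3.56 0 0;-0.38 3.56 0 0;-0.38 3.56 0 0;-0.38 3.56 0 0;-0.38 3.56 0 0;0 0 0 0;0 0 0 0;0 0 0 0",
)

```text
time_s: 11.67
tcp_pos: [464.2, -252.2, 194.5]
ee_rot: [-179.9, 0.1, 5.4]
ft_force: [-0.0, -0.2, 0.3]
gripper_width: 84.2
gripper_force: 0.0
```

carry_out(
  targets="0 0 3 0;0 0 3 0;0 0 3 0;0 0 2 0;0 0 1 0;0 0 0.5 0;0 0 0 0;0 0 0 0",
)

```text
time_s: 12.33
tcp_pos: [465.2, -253.1, 71.5]
ee_rot: [179.9, -0.1, 5.5]
ft_force: [0.0, -0.8, 0.5]
gripper_width: 84.0
gripper_force: 0.0
```

```bash
python3 - <<'E'
from h import *
from station import imaging,monitor
f=imaging.grab_frame("side"); W=world(f); np.savez("side5.npz",**f)
s=monitor.observe(); print(s["tcp_pos"].round(1),s["ee_rot"].round(1),s["gripper_width"])
cv2.imwrite("pics/side5.png",cv2.resize(f["pixels"][180:360,180:420],(800,600))[:,:,::-1])
K=np.array([[f["fx"],0,f["cx"]],[0,f["fy"],f["cy"]],[0,0,1]],float)
p=cv2.projectPoints(np.array([[464.4,-253,86.]]),f["rvec"],f["tvec"],K,None)[0].ravel(); print(p)
u=int(p[0])
for du in (-6,0,6,12): print(u+du,[(v,*W[v,u+du].round()) for v in range(205,310,5)])
E
```

```text
[ 465.2 -253.3   71.7] [ 1.799e+02 -1.000e-01  5.400e+00] 83.88352287799664
[294.03267421 278.85653162]
288 [(205, np.float64(450.0), np.float64(-276.0), np.float64(215.0)), (210, np.float64(447.0), np.float64(-287.0), np.float64(216.0)), (215, np.float64(444.0), np.float64(-297.0), np.float64(215.0)), (220, np.float64(444.0), np.float64(-297.0), np.float64(209.0)), (225, np.float64(517.0), np.float64(-41.0), np.float64(26.0)), (230, np.float64(518.0), np.float64(-35.0), np.float64(12.0)), (235, np.float64(436.0), np.float64(-327.0), np.float64(211.0)), (240, np.float64(439.0), np.float64(-315.0), np.float64(196.0)), (245, np.float64(437.0), np.float64(-323.0), np.float64(195.0)), (250, np.float64(436.0), np.float64(-325.0), np.float64(190.0)), (255, np.float64(436.0), np.float64(-324.0), np.float64(182.0)), (260, np.float64(499.0), np.float64(-102.0), np.float64(-2.0)), (265, np.float64(495.0), np.float64(-116.0), np.float64(-1.0)), (270, np.float64(491.0), np.float64(-129.0), np.float64(-0.0)), (275, np.float64(460.0), np.float64(-241.0), np.float64(84.0)), (280, np.float64(460.0),
[... 3740 characters left out ...]
oat64(452.0), np.float64(-340.0), np.float64(190.0)), (260, np.float64(452.0), np.float64(-339.0), np.float64(184.0)), (265, np.float64(452.0), np.float64(-340.0), np.float64(178.0)), (270, np.float64(462.0), np.float64(-310.0), np.float64(145.0)), (275, np.float64(461.0), np.float64(-311.0), np.float64(139.0)), (280, np.float64(462.0), np.float64(-310.0), np.float64(130.0)), (285, np.float64(462.0), np.float64(-309.0), np.float64(122.0)), (290, np.float64(462.0), np.float64(-309.0), np.float64(114.0)), (295, np.float64(478.0), np.float64(-264.0), np.float64(64.0)), (300, np.float64(477.0), np.float64(-265.0), np.float64(56.0)), (305, np.float64(478.0), np.float64(-265.0), np.float64(47.0))]
```

View pics/side5.png

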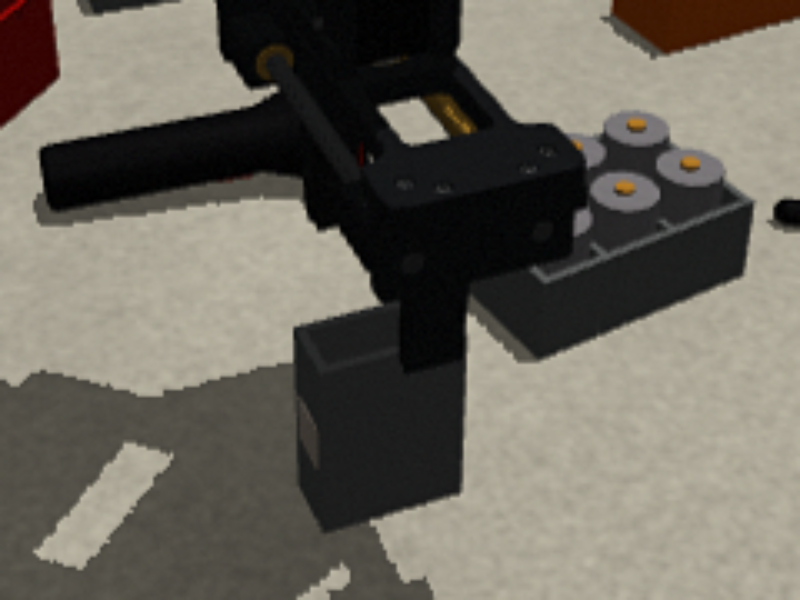

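The finger tip at crop (430,370) is z≈109, again about 37 mm above the reported value, and it is clear of the near wall. I'll descend 41 mm to a true tip of ≈68 and close.

carry_out(
  targets="0 0 1.2 0;0 0 1.2 0;0 0 1 0;0 0 0.7 0;0 0 0 0;0 0 0 0",
)

```text
time_s: 12.88
tcp_pos: [464.7, -253.2, 29.7]
ee_rot: [180.0, -0.0, 5.4]
ft_force: [1.3, 0.1, 0.4]
gripper_width: 83.5
gripper_force: 0.0
```

carry_out(
  targets="0 0 0 0;0 0 0 0;0 0 0 0;0 0 0 0;0 0 0 0;0 0 0 0;0 0 0 0;0 0 0 0;0 0 0 0;0 0 0 0;0 0 0 0;0 0 0 0",
  hand=10,
)

```text
time_s: 13.88
tcp_pos: [464.5, -253.1, 29.4]
ee_rot: [-180.0, 0.0, 5.4]
ft_force: [-0.2, -0.6, 0.3]
gripper_width: 29.8
gripper_force: 30.0
```

carry_out(
  targets="0 0 -1 0;0 0 -2 0;0 0 -2.5 0;0 0 -3 0;0 0 -3 0;0 0 -2.5 0;0.38 -3.55 0 0;0.38 -3.55 0 0;0.38 -3.55 0 0;0.38 -3.55 0 0;0.38 -3.55 0 0;0.38 -3.55 0 0;0.38 -3.55 0 0;0.38 -3.55 0 0;0.38 -3.55 0 0;0.38 -3.55 0 0;0.38 -3.55 0 0;0.38 -3.55 0 0;0.38 -3.55 0 0;0.38 -3.55 0 0",
)

```text
time_s: 15.55
tcp_pos: [470.2, 248.5, 170.3]
ee_rot: [-180.0, -0.0, 5.4]
ft_force: [1.5, -0.1, -0.7]
gripper_width: 30.1
gripper_force: 30.0
```

carry_out(
  targets="0 0 0 2;0 0 1 0;0 0 1 0;0 0 1 0;0 0 1 0;0 0 0.5 0;0 0 0 0;0 0 0 0",
)

```text
time_s: 16.22
tcp_pos: [470.7, 246.3, 124.3]
ee_rot: [180.0, 0.0, 3.4]
ft_force: [-0.2, -0.1, -0.6]
gripper_width: 29.9
gripper_force: 30.0
```

```bash
python3 - <<'E'
from h import *
from station import imaging,monitor
f=imaging.grab_frame("side"); W=world(f); g=imaging.grab_frame("top"); V=world(g)
s=monitor.observe(); print(s["tcp_pos"].round(1),s["ee_rot"].round(1),s["gripper_width"])
cv2.imwrite("pics/side6.png",cv2.resize(f["pixels"][60:240,120:360],(800,600))[:,:,::-1])
def box(W,lo,hi):
    m=(W[...,0]>380)&(W[...,0]<560)&(W[...,1]>180)&(W[...,1]<310)&(W[...,2]>lo)&(W[...,2]<hi); P=W[m]
    return len(P),np.nanpercentile(P,[1,99],axis=0).round(1).tolist() if len(P) else ''
for n,w in(("top",V),("side",W)):
    for lo,hi in((60,74),(94,110),(110,140)): print(n,lo,box(w,lo,hi))
M=W.copy(); m=(W[...,0]>380)&(W[...,0]<560)&(W[...,1]>180)&(W[...,1]<310); M[~m]=np.nan; print(rim(M,(0,560,0,420),67,5))
E
```

```text
[470.9 246.6 124.9] [-180.    -0.     3.4] 29.87997454394345
top 60 (87, [[426.2, 215.0, 60.5], [517.5, 234.4, 72.9]])
top 94 (0, '')
top 110 (0, '')
side 60 (348, [[422.3, 214.9, 60.1], [517.2, 278.5, 67.7]])
side 94 (216, [[438.5, 227.3, 94.4], [501.0, 258.7, 109.8]])
side 110 (431, [[438.5, 227.5, 110.2], [501.6, 254.0, 139.7]])
(array([469.9, 246.7]), array([94.9, 64. ]), 3.1, 267, np.float64(65.1))
```

View pics/side6.png

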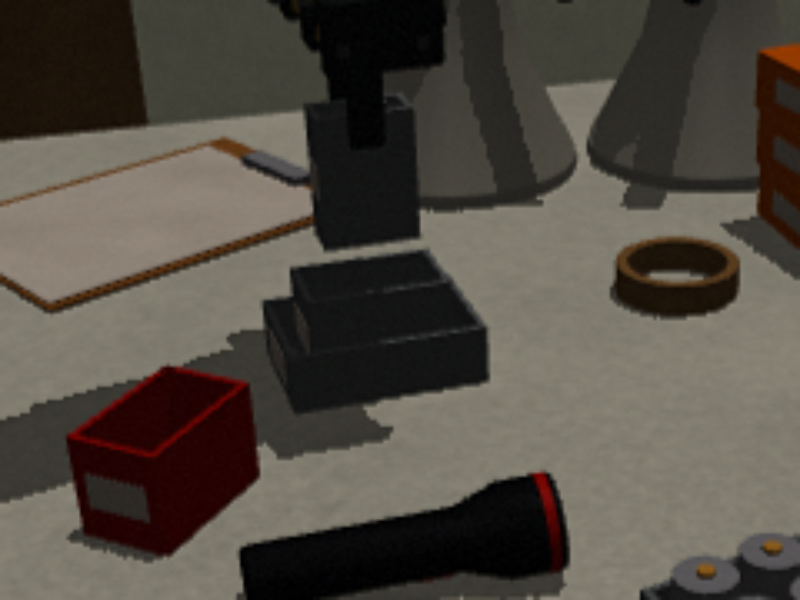

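The small box hangs upright above the medium one, with x centres of 469.9 and 469.8 and y about 2 mm low. I'll correct that and lower 87 mm.

carry_out(
  targets="0 -0.15 1 0;0 0 1.3 0;0 0 1.3 0;0 0 1.3 0;0 0 1 0;0 0 1 0;0 0 0.7 0;0 0 0.5 0;0 0 0.4 0;0 0 0 0;0 0 0 0",
)

```text
time_s: 17.23
tcp_pos: [470.7, 248.3, 39.6]
ee_rot: [-180.0, -0.0, 3.4]
ft_force: [0.3, 0.1, -0.4]
gripper_width: 29.9
gripper_force: 30.0
```

carry_out(
  targets="0 0 0.15 0;0 0 0 0;0 0 0 0",
)

```text
time_s: 17.48
tcp_pos: [470.6, 248.2, 38.2]
ee_rot: [-180.0, -0.0, 3.4]
ft_force: [0.5, 0.2, -0.5]
gripper_width: 29.7
gripper_force: 30.0
```

carry_out(
  targets="0 0 0 0;0 0 0 0;0 0 0 0;0 0 0 0;0 0 0 0;0 0 0 0;0 0 0 0;0 0 0 0;0 0 -0.5 0;0 0 -1 0;0 0 -2 0;0 0 -3 0;0 0 -3 0;0 0 -3 0;0 0 -2 0;0 0 -1 0;0 0 0 0;0 0 0 0",
  hand=75,
)

```text
time_s: 18.98
tcp_pos: [470.2, 248.1, 192.5]
ee_rot: [180.0, 0.0, 3.4]
ft_force: [0.2, -0.4, -0.6]
gripper_width: 65.7
gripper_force: 0.0
```

```bash
python3 - <<'E'
from h import *
from station import imaging,monitor
f=imaging.grab_frame("side"); W=world(f); g=imaging.grab_frame("top"); V=world(g)
s=monitor.observe(); print(s["time_s"],s["tcp_pos"].round(1),s["gripper_width"])
cv2.imwrite("pics/side7.png",cv2.resize(f["pixels"][60:240,120:360],(800,600))[:,:,::-1])
m=(W[...,0]>380)&(W[...,0]<560)&(W[...,1]>180)&(W[...,1]<310); W[~m]=np.nan
for h in(40,67,93): print(rim(W,(0,560,0,420),h,4))
print(rim(V,(300,362,126,200),45))
E
```

```text
19.0833 [469.9 248.  191.5] 66.11285092526536
(array([469.8, 246.5]), array([130.8,  97.8]), 3.3, 363, np.float64(39.0))
(array([469.7, 246. ]), array([94.8, 63.1]), 2.4, 267, np.float64(66.3))
(array([470.1, 248.2]), array([62.2, 35.2]), 2.5, 148, np.float64(91.3))
(array([ 607.7, -137.8]), array([124.1,  87.2]), 14.7, 626, np.float64(43.7))
```

View pics/side7.png

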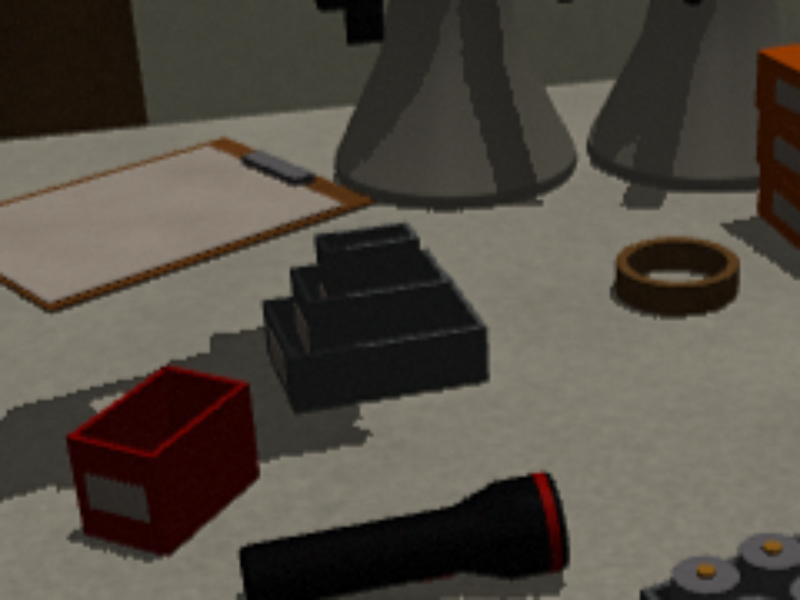

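The three boxes are nested upright around crop (370,310). Their rims are at about 39, 66 and 91 mm, the centres agree within about 2 mm, and the gripper is clear.

```bash
python3 -c "
from station import r
print(r.close_job())"
```

```text
the job is handed in; nothing more can be done
None
```

The three grey boxes are nested upright, medium in large and small in medium, with centres within about 2 mm in the last image; the battery box hasn't moved, and I handed the job in at about 19 s (no verdict was shown).

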